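# Put the leather cutting dies away on their boards

## Task

Cutting is finished: put the four steel leather-cutting dies away, each on the cork-faced board that shows its own dark silhouette, edge down as it stands now, squarely covering the silhouette and lined up with it. Set every die down rather than dropping it, and leave the jar and the plain cork block where they are.

Things in the scene. Friction and masses are not known exactly. Their poses are not given: they have to be found in the camera images.
- round_die: loose steel cutting die, an open steel band 5 mm thick and 32 mm high standing edge down on the bench, circular ring, 56 mm outer diameter; a flat cross brace joins two opposite sides inside, along y at the middle, its top 3 mm below the rim. Can be gripped across the outside from any side (56 mm). 160 to 400 g. Origin: centre of its underside; z up
- oval_die: loose steel cutting die, an open steel band 5 mm thick and 32 mm high standing edge down on the bench, elliptical, outer 78 x 44 mm; a flat cross brace joins two opposite sides inside, along y at the middle, its top 3 mm below the rim. Grip it across the outside at the middle (44 mm, along y). 160 to 400 g. Origin: centre of its underside; z up; x along its length, y across it; the same either way round
- oblong_die: loose steel cutting die, an open steel band 5 mm thick and 32 mm high standing edge down on the bench, rectangular with small cut corners, outer 84 x 52 mm; a flat cross brace joins two opposite sides inside, along y at the middle, its top 3 mm below the rim. Grip it across the outside at the middle (52 mm, along y). 160 to 400 g. Origin: centre of its underside; z up; x along its length, y across it; the same either way round
- strip_die: loose steel cutting die, an open steel band 5 mm thick and 32 mm high standing edge down on the bench, narrow strip shape with both ends pointed, outer 90 x 28 mm, straight sides over the middle 58 mm; a flat cross brace joins two opposite sides inside, along y at the middle, its top 3 mm below the rim. Grip it across the outside at the middle (28 mm, along y). 160 to 400 g. Origin: centre of its underside; z up; x along its length, y across it; the same either way round
- round_board: flat storage board 104 x 80 x 8 mm, plywood faced with cork, painted with the dark filled silhouette of one die at its centre: a circle, 56 mm across. It is fixed and does not move. Origin: centre of its underside, which lies on the bench, and the middle of the silhouette; z up, so the cork face is at z = 8 mm; x along the board's 104 mm side
- oval_board: flat storage board 104 x 80 x 8 mm, plywood faced with cork, painted with the dark filled silhouette of one die at its centre: an oval 78 x 44 mm, its length along x. It is fixed and does not move. Origin: centre of its underside, which lies on the bench, and the middle of the silhouette; z up, so the cork face is at z = 8 mm; x along the board's 104 mm side
- oblong_board: flat storage board 104 x 80 x 8 mm, plywood faced with cork, painted with the dark filled silhouette of one die at its centre: a rectangle 84 x 52 mm with small cut corners, its length along x. It is fixed and does not move. Origin: centre of its underside, which lies on the bench, and the middle of the silhouette; z up, so the cork face is at z = 8 mm; x along the board's 104 mm side
- strip_board: flat storage board 104 x 80 x 8 mm, plywood faced with cork, painted with the dark filled silhouette of one die at its centre: a narrow strip 90 x 28 mm pointed at both ends, its length along x. It is fixed and does not move. Origin: centre of its underside, which lies on the bench, and the middle of the silhouette; z up, so the cork face is at z = 8 mm; x along the board's 104 mm side
- jar: loose closed glass jar of brown edge finish with a brass lid, 62 mm across, 69 mm tall, 220 g, standing among the dies; to be left alone. Origin: centre of its underside; z up
- cork_block: loose plain cork sanding block 90 x 60 x 28 mm, no silhouette on it, 300 g, lying among the dies; to be left alone. Origin: centre of its underside; x along its 90 mm side, z up
Not all that is in view belongs to the job. Leave any green look-alike of the oval_die alone.

How it is judged:
By the outcome, as a careful person would: the job done as asked, in the order asked, and still so for the second after the job is handed in, with the robot touching nothing.
It also fails if it takes over 102 s, if anything falls off the work surface, if the arm or the gripper's body presses on something with over 40 N, if the wrist force passes 120 N, or if a joint passes its speed limit or range.

## Robot

A 6-joint arm with a two-finger parallel gripper is mounted at the origin on the work surface. World frame = base frame: x ahead of the robot, y to its left, z up, the work surface at z = 0. Lengths are in m, angles in rad, forces in N, time in s.
With the tool pointing down it reaches from about 0.4 to 0.825 m from the base axis. Payload 7 kg.
Tool frame: the origin (TCP) lies on the centre line of the jaws, within the pads' length; the fingertips stand 22 mm ahead of it and the grasp point (between the pads) lies 3 mm ahead of it; z points along the fingers, y is the line along which they close (so a half turn about z gives the same grasp; the last joint's range is limited). The gripper opens to 88 mm and grips with 3 to 60 N. Pads are 19 mm wide; open, the fingers measure 130 mm over their backs; the gripper's body (78 mm by 193 mm) begins 47 mm behind the grasp point.
Start: joints at [-0.978, 0.359, 0.012, 0, -1.224, -0.288], TCP at [0.203, -0.644, 0.249] pointing down, gripper open.
Joint ranges: [-3.07, 3.07], [-1.43, 2.12], [-1.02, 1.25], [-3.03, 1.67], [-3.05, -0], [-3.03, 3.03]. Speed limits (rad/s): [2.39, 2.39, 3.01, 3.14, 3.14, 3.14].

## Interface

Orientations are given as [roll, pitch, yaw] about the fixed x, y, z axes, in that order (R = Rz(yaw) Ry(pitch) Rx(roll)).
In Python, from station import monitor, viewer, order gives the robot as it stands. The module is installed in compiled form; this text tells all that it offers.
- The arm moves only by the tool servo_tool, never from a script. Its argument "targets" is a list of rows, each an object with "angular": the turn, a rotation vector about the tool's x, y, z in degrees, a list of three; "xyz": the shift along the tool's x, y, z in cm, a list of three; "claw": the finger opening in cm, from 0 to 8.76. A call has 1 to 20 rows; each row shifts and turns the commanded pose from where the row before left it, along the tool's axes as they then stand; what a row does not reach is not made up. A row lasts 1/10 s, in which the tool goes at most 50 mm and 8.59 degrees, less where a joint would pass 70% of its speed; a pose out of reach is approached as far as the arm can. A call is refused whole if a number of a shift passes 5 or a number of a turn 8.59, either way. A call with a gripper value outside its range is refused whole. The fingers move at their own pace and stop on an object; "force" is the grip in N (left out, the last holds). Time passes only in rows, so rows that do not move let the fingers close. It gives the time, the measured TCP pose, the force, the opening and the grip force at its end, in the units of the state.
- monitor.get_state(): the state, without advancing time (a new reading comes with each control period).
- viewer.grab_frame(name): name is "scene" or "top" or "wrist"; returns a dict with "color" (480x640x3 uint8, blue, green, red), "fovy" (degrees; the focal length in pixels is half the picture's height over the tangent of half this angle, whatever the lens; pixels are square), "cx", "cy" (the principal point, pixels), "k1" (the pictures are not rectified: a ray, as slopes to the right and down, at radius r is drawn at 1 + k1 r^2 times it, then the intrinsics apply), "R" (3x3) and "t" (3): a world point X has camera coordinates R X + t. Camera axes: x right, y down, z forward; pixel columns grow to the right and rows downward; lengths in m; the calibration is good to about 2 mm. A picture is of the moment at which its call begins. There is no depth.
- order.job_done(): hands the job in; it is judged then, once.
The state is a dict: "t": time; "q": joint angles; "qd": joint speeds; "joint_efforts": joint torques, N m; "eef_pos": TCP position; "ee_rot": TCP orientation; "force": force on the tool from outside, world axes, zero at the start; "moment": the same for the moment, N m; "width": finger opening in m; "gripper_force": force on a finger pad.
Only numpy, scipy, OpenCV 4.12 (cv2) and the standard library are available. Lean on these libraries where they do the work, as an engineer would, in place of code of your own. Each camera call takes 0.05 s, during which the arm holds its last target. There are 200 camera calls.

## Working session

There is one attempt and no reset: what is moved stays moved. The work goes in short steps, Python scripts to look and compute and a tool call to move; the robot and the scene stay as the last step left them, time stands still between calls to the robot, and variables do not carry over. Pictures are saved under pics/ and viewed, at most 14 in all, crops included, and the job is handed in when it is done.

Besides the shell and the picture viewer there is one more tool, called after ">>>" in YAML: its name, and indented under it one key for each argument. servo_tool: Moves the arm, as the interface text tells. Its arguments: {"type":"object","properties":{"targets":{"type":"array"},"force":{"type":"number"}},"required":["targets"]}

```bash
mkdir -p pics; cat > h.py <<'E'
import numpy as np,cv2
from station import monitor,viewer,order
def cam(f):
    fl=240/np.tan(np.radians(f["fovy"])/2)
    return fl
def ray(f,uv):
    fl=cam(f);d=(np.atleast_2d(uv)-[f["cx"],f["cy"]])/fl
    u=d.copy()
    for _ in range(30): u=d/(1+f["k1"]*(u**2).sum(1,keepdims=True))
    R=np.array(f["R"]);t=np.array(f["t"])
    return -R.T@t,np.c_[u,np.ones(len(u))]@R
def plane(f,uv,z):
    c,d=ray(f,uv);return c+d*((z-c[2])/d[:,2:])
def proj(f,X):
    p=np.atleast_2d(X)@np.array(f["R"]).T+np.array(f["t"]);u=p[:,:2]/p[:,2:]
    return u*(1+f["k1"]*(u**2).sum(1,keepdims=True))*cam(f)+[f["cx"],f["cy"]]
E
python3 - <<'E'
from h import *
print(monitor.get_state())
for n in("top","scene"):
    f=viewer.grab_frame(n);cv2.imwrite(f"pics/{n}0.png",f["color"]);np.save(n+"0.npy",f,allow_pickle=True)
    print(n,f["fovy"],f["k1"],f["R"],f["t"])
E
```

```text
{'t': 0.0, 'q': array([-9.77947521e-01,  3.59375327e-01,  1.10577096e-02, -3.29866892e-04,
       -1.22410250e+00, -2.88129128e-01]), 'qd': array([ 1.16586911e-03, -2.25280031e-04,  1.69649632e-04, -5.73090232e-05,
       -8.62072269e-04,  1.72179739e-03]), 'joint_efforts': array([ 4.92872332e-04, -5.82720244e+01,  2.93052399e+01,  6.99735001e+00,
        6.73428556e-03, -2.09383011e-04]), 'eef_pos': array([ 0.20237042, -0.64347453,  0.24763329]), 'ee_rot': array([ 3.13994768e+00, -1.64143426e-04, -2.83698518e+00]), 'force': array([-0.1512461 , -0.97748538,  0.38810725]), 'moment': array([ 0.0181908 , -0.03159324,  0.03695518]), 'gripper_force': 0.0, 'width': 0.08737309150814387}
top 55.63627636264584 0.03752892455986964 [[ 0.24051799 -0.97064058  0.00282129]
 [-0.94871215 -0.23569669 -0.21069488]
 [ 0.20517397  0.04799932 -0.9775478 ]] [-0.11186112  0.51603524  0.71474498]
scene 42.95029877808108 0.0410466187715938 [[ 0.63116605  0.77547615 -0.01631452]
 [ 0.55980689 -0.46998843 -0.68244202]
 [-0.53688515  0.42160125 -0.73075763]] [-0.32888792 -0.29154588  1.57157297]
```

View pics/top0.png

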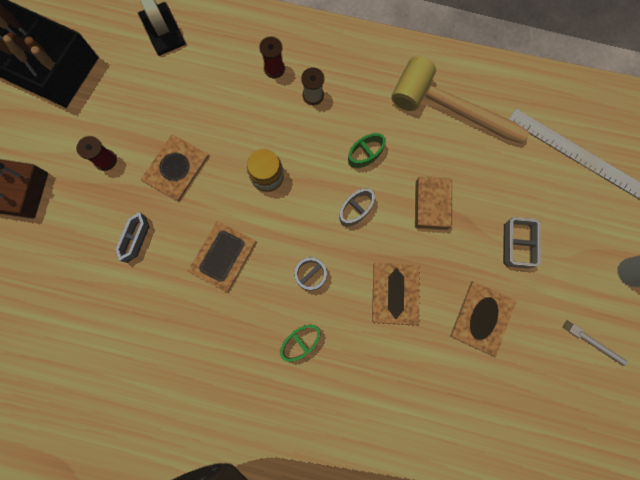

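View pics/scene0.png

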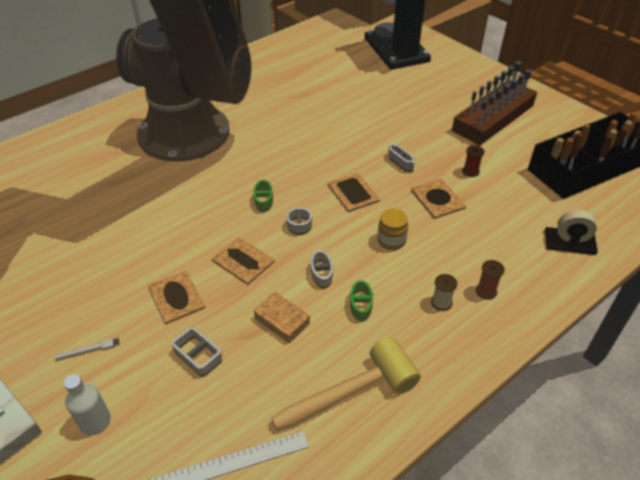

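The top view shows these dies: strip (133,238), round (311,274), oval (357,207) and oblong (522,243). The boards are round (175,167), oblong (223,257), strip (396,293) and oval (484,318). Oval candidates are the steel one at (357,207) and the green ones at (367,149) and (301,343). The steel one is meant and the green ones are look-alikes. I'll confirm this in a crop.

```bash
python3 - <<'E'
from h import *
f=np.load("top0.npy",allow_pickle=True).item();im=f["color"]
cv2.imwrite("pics/crop1.png",cv2.resize(im[120:370,270:550],None,fx=2.4,fy=2.4,interpolation=cv2.INTER_CUBIC))
hsv=cv2.cvtColor(im,cv2.COLOR_BGR2HSV)
for n,(u,v) in dict(strip=(133,238),round=(311,274),oval=(357,207),oblong=(522,243),g1=(367,149),g2=(301,343)).items():
    m=np.zeros(im.shape[:2],np.uint8);s=slice(v-32,v+32),slice(u-28,u+28)
    lo,hi=((50,80,30),(80,255,255)) if n[0]=="g" else ((0,0,0),(180,70,255))
    m[s]=cv2.inRange(hsv[s],lo,hi)
    cs=max(cv2.findContours(m,0,1)[0],key=cv2.contourArea);h=cv2.convexHull(cs)
    M=cv2.moments(h);c=(M["m10"]/M["m00"],M["m01"]/M["m00"])
    P=plane(f,h[:,0].astype(float),.016)[:,:2];r=cv2.minAreaRect((P*1000).astype(np.float32))
    print(n,np.round(c,1),plane(f,[c],.016).round(4),np.round(r[1],1),round(r[2],1))
for n,(u,v) in dict(round=(175,167),oblong=(223,257),strip=(396,293),oval=(484,318)).items():
    m=np.zeros(im.shape[:2],np.uint8);s=slice(v-32,v+32),slice(u-28,u+28)
    m[s]=(im[s].max(2)<70)*255
    cs=max(cv2.findContours(m,0,1)[0],key=cv2.contourArea)
    P=plane(f,cs[:,0].astype(float),.008)[:,:2]*1000
    P=P.astype(np.float32);r=cv2.minAreaRect(P);M=cv2.moments(P)
    print("B",n,np.round([M["m10"]/M["m00"],M["m01"]/M["m00"]],1),np.round(r[0],1),np.round(r[1],1),round(r[2],1))
f=viewer.grab_frame("wrist");cv2.imwrite("pics/w0.png",f["color"]);print(f["fovy"],f["k1"],f["R"],f["t"],-np.array(f["R"]).T@f["t"])
E
```

```text
strip [131.6 237.2] [[0.4454 0.338  0.016 ]] [40.2 90.5] 86.5
round [310.1 273.4] [[0.4587 0.0169 0.016 ]] [55.8 56.7] 59.3
oval [356.4 206.2] [[ 0.5965 -0.0343  0.016 ]] [45.  82.5] 59.2
oblong [522.2 242.5] [[ 0.6021 -0.3321  0.016 ]] [89.3 62.4] 8.1
g1 [366.5 148.3] [[ 0.7089 -0.0275  0.016 ]] [44.2 78.1] 52.2
g2 [299.7 342.8] [[0.3407 0.0051 0.016 ]] [42.9 76.9] 51.6
B round [591.7 309.5] [591.2 309.5] [52.8 51.2] 17.2
B oblong [452.9 177.8] [452.8 177.7] [49.3 81.9] 76.5
B strip [ 462.5 -136.1] [ 463.6 -135.5] [85.1 26.1] 11.6
B oval [ 457.4 -291.2] [ 457.1 -291.1] [41.9 75. ] 73.9
61.01359371553643 -0.07379692100322512 [[-2.99080231e-01  9.54227600e-01  8.37664545e-04]
 [ 9.07281032e-01  2.84093755e-01  3.10051395e-01]
 [ 2.95621624e-01  9.34902401e-02 -9.50719428e-01]] [ 0.67519253 -0.03827814  0.39163239] [ 0.12089077 -0.67002657  0.38363512]
```

View pics/crop1.png

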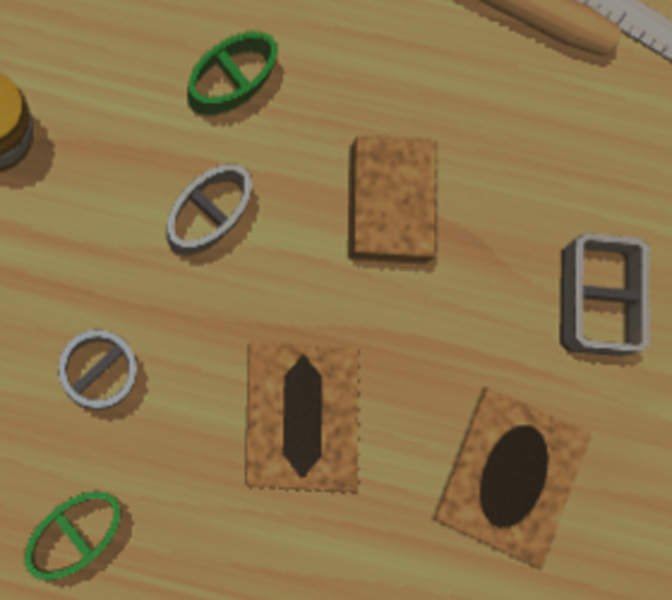

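View pics/w0.png

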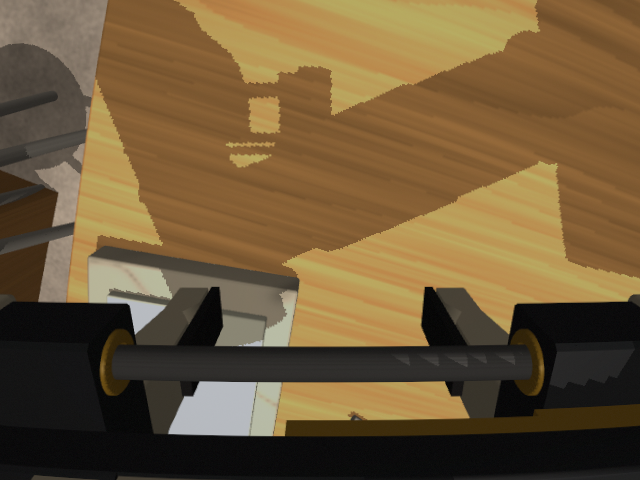

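The crop confirms it: the steel oval is at about (210,208) in the crop, or (357,207) in the full picture, and both green ovals are look-alikes. The wrist view shows the fingers below row 290. A thing under the TCP at 0.25 m height should appear near row 200, so I can look from above each die before I descend. First is the oblong die.

```bash
cat >> h.py <<'E'
from scipy.spatial.transform import Rotation as Ro
def go(x,y,z,yaw):
    s=monitor.get_state();Rc=Ro.from_euler("xyz",s["ee_rot"]);Rd=Ro.from_euler("xyz",[180,0,yaw],degrees=True)
    d=np.array([x,y,z])-s["eef_pos"];print("t",round(s["t"],1),"pos",s["eef_pos"].round(4),"rot",np.degrees(s["ee_rot"]).round(2),"w",round(s["width"],4),"F",np.round(s["force"],1))
    print(" shift(cm, tool axes)",np.round(Rc.inv().apply(d)*100,2),"turn deg",np.degrees((Rc.inv()*Rd).as_rotvec()).round(2),"| shift if after turn",np.round(Rd.inv().apply(d)*100,2))
E
python3 -c "
from h import *
go(.602,-.332,.25,-172)"
```

```text
t 0.1 pos [ 0.2024 -0.6436  0.2479] rot [ 1.7993e+02 -1.0000e-02 -1.6254e+02] w 0.0877 F [ 0.2 -0.3 -0.6]
 shift(cm, tool axes) [-47.46  17.73  -0.2 ] turn deg [ 0.07 -0.01  9.46] | shift if after turn [-43.9   25.29  -0.21]
```

>>> servo_tool:
  targets:
    - {"xyz":[-3.65,1.36,0],"angular":[0,0,0],"claw":8.7}
    - {"xyz":[-3.65,1.36,0],"angular":[0,0,0],"claw":8.7}
    - {"xyz":[-3.65,1.36,0],"angular":[0,0,0],"claw":8.7}
    - {"xyz":[-3.65,1.36,0],"angular":[0,0,0],"claw":8.7}
    - {"xyz":[-3.65,1.36,0],"angular":[0,0,0],"claw":8.7}
    - {"xyz":[-3.65,1.36,0],"angular":[0,0,0],"claw":8.7}
    - {"xyz":[-3.65,1.36,0],"angular":[0,0,0],"claw":8.7}
    - {"xyz":[-3.65,1.36,0],"angular":[0,0,0],"claw":8.7}
    - {"xyz":[-3.65,1.36,0],"angular":[0,0,0],"claw":8.7}
    - {"xyz":[-3.65,1.36,0],"angular":[0,0,0],"claw":8.7}
    - {"xyz":[-3.65,1.36,0],"angular":[0,0,0],"claw":8.7}
    - {"xyz":[-3.65,1.36,0],"angular":[0,0,0],"claw":8.7}
    - {"xyz":[-3.65,1.36,0],"angular":[0,0,0],"claw":8.7}
    - {"xyz":[0,0,0],"angular":[0,0,4.7],"claw":8.7}
    - {"xyz":[0,0,0],"angular":[0,0,4.7],"claw":8.7}
    - {"xyz":[0,0,0],"angular":[0,0,0],"claw":8.7}
    - {"xyz":[0,0,0],"angular":[0,0,0],"claw":8.7}

```text
t: 1.85
eef_pos: [0.602, -0.3328, 0.2483]
ee_rot: [3.141, -0.0, -2.999]
force: [-0.4, -0.5, 1.2]
width: 0.0869
gripper_force: 0.0
```

```bash
python3 - <<'E'
from h import *
go(.602,-.332,.25,-172)
f=viewer.grab_frame("wrist");cv2.imwrite("pics/w1.png",f["color"]);np.save("w1.npy",f,allow_pickle=True)
print(proj(f,[[.602,-.332,.032]]))
E
```

```text
t 1.9 pos [ 0.602  -0.3328  0.2483] rot [ 1.7999e+02 -2.0000e-02 -1.7181e+02] w 0.0869 F [-0.4 -0.5  1.2]
 shift(cm, tool axes) [-0.02  0.08 -0.17] turn deg [ 0.01 -0.02  0.19] | shift if after turn [-0.02  0.08 -0.17]
[[323.71061823 203.36747184]]
```

View pics/w1.png

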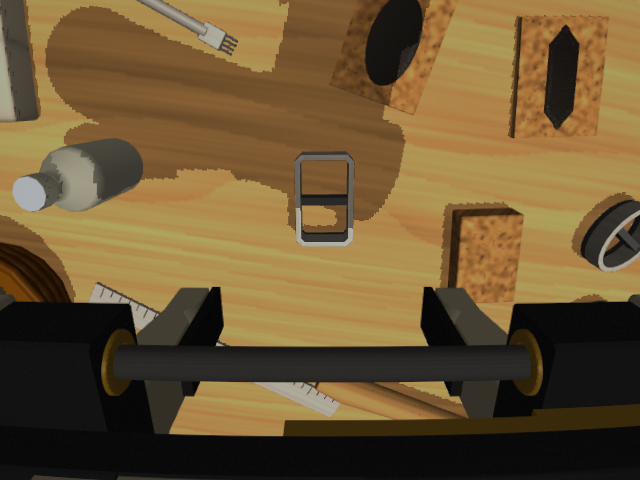

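The wrist view shows the oblong die at (324,198), nearly aligned with the tool. The oval board is at (394,40), the strip board at (562,78) and the cork block at (485,253). Next I measure the die.

```bash
cat >> h.py <<'E'
def blob(f,uv,r,board=False,smax=75):
    im=f["color"];u,v=map(int,np.ravel(uv));m=np.zeros(im.shape[:2],np.uint8)
    s=slice(max(v-r,0),min(v+r,288)),slice(max(u-r,0),u+r)
    if board: m[s]=(im[s].max(2)<60)*255
    else: m[s]=cv2.inRange(cv2.cvtColor(im[s],cv2.COLOR_BGR2HSV),(0,0,0),(180,smax,255))
    m=cv2.morphologyEx(m,cv2.MORPH_CLOSE,np.ones((3,3)))
    c=max(cv2.findContours(m,0,1)[0],key=lambda c:cv2.contourArea(cv2.convexHull(c)));h=cv2.convexHull(c)[:,0].astype(np.float32)
    M=cv2.moments(h);ce=np.array([M["m10"]/M["m00"],M["m01"]/M["m00"]])
    zc,zr=(.008,.008) if board else (.016,.032)
    C=plane(f,[ce],zc)[0];P=(plane(f,h,zr)[:,:2]*1000).astype(np.float32);rc=cv2.minAreaRect(P)
    L=rc[2] if rc[1][0]>rc[1][1] else rc[2]-90
    print("px",ce.round(1),"C",C.round(4),"rect c",np.round(rc[0],1),"size",np.round(rc[1],1),"long",round((L+90)%180-90,2))
    return h
E
python3 - <<'E'
from h import *
f=np.load("w1.npy",allow_pickle=True).item()
for s in(60,75,95): blob(f,(324,198),55,smax=s)
E
```

```text
px [323.9 198.9] C [ 0.6016 -0.3318  0.016 ] rect c [ 599.6 -332.2] size [85.4 51.3] long 8.44
px [323.8 198.8] C [ 0.6015 -0.3319  0.016 ] rect c [ 599.5 -332.2] size [85.4 51.6] long 8.15
px [323.8 198.7] C [ 0.6015 -0.3319  0.016 ] rect c [ 599.5 -332.2] size [85.5 51.7] long 8.39
```

>>> servo_tool:
  targets:
    - {"xyz":[0.04,0.08,4.0],"angular":[0,0,0],"claw":8.7}
    - {"xyz":[0,0,4.5],"angular":[0,0,0],"claw":8.7}
    - {"xyz":[0,0,4.5],"angular":[0,0,0],"claw":8.7}
    - {"xyz":[0,0,4.0],"angular":[0,0,0],"claw":8.7}
    - {"xyz":[0,0,2.8],"angular":[0,0,0],"claw":8.7}
    - {"xyz":[0,0,1.6],"angular":[0,0,0],"claw":8.7}
    - {"xyz":[0,0,0.8],"angular":[0,0,0],"claw":8.7}
    - {"xyz":[0,0,0],"angular":[0,0,0],"claw":8.7}
    - {"xyz":[0,0,0],"angular":[0,0,0],"claw":4.5}
    - {"xyz":[0,0,0],"angular":[0,0,0],"claw":4.5}
    - {"xyz":[0,0,0],"angular":[0,0,0],"claw":4.5}
    - {"xyz":[0,0,0],"angular":[0,0,0],"claw":4.5}
    - {"xyz":[0,0,0],"angular":[0,0,0],"claw":4.5}
    - {"xyz":[0,0,0],"angular":[0,0,0],"claw":4.5}
  force: 30

```text
t: 3.3
eef_pos: [0.6018, -0.3319, 0.0271]
ee_rot: [-3.142, 0.0, -3.001]
force: [-0.9, 2.7, 4.5]
width: 0.0521
gripper_force: 30.0
```

```bash
python3 -c "
from h import *
go(.53,.16,.22,-193.5)"
```

```text
t 3.3 pos [ 0.6018 -0.3319  0.0271] rot [-1.8000e+02  2.0000e-02 -1.7193e+02] w 0.0521 F [-0.9  2.7  4.5]
 shift(cm, tool axes) [  0.19  49.71 -19.3 ] turn deg [0.000e+00 2.000e-02 2.157e+01] | shift if after turn [ 18.46  46.16 -19.29]
```

>>> servo_tool:
  targets:
    - {"xyz":[0,0,-2.3],"angular":[0,0,0],"claw":4.5}
    - {"xyz":[0,0,-4],"angular":[0,0,0],"claw":4.5}
    - {"xyz":[0,0,-4],"angular":[0,0,0],"claw":4.5}
    - {"xyz":[0,1.5,-4],"angular":[0,0,0],"claw":4.5}
    - {"xyz":[0,3,-3],"angular":[0,0,0],"claw":4.5}
    - {"xyz":[0,4.2,-2],"angular":[0,0,0],"claw":4.5}
    - {"xyz":[0,4.5,0],"angular":[0,0,0],"claw":4.5}
    - {"xyz":[0,4.5,0],"angular":[0,0,0],"claw":4.5}
    - {"xyz":[0,4.5,0],"angular":[0,0,0],"claw":4.5}
    - {"xyz":[0,4.5,0],"angular":[0,0,0],"claw":4.5}
    - {"xyz":[0,4.5,0],"angular":[0,0,0],"claw":4.5}
    - {"xyz":[0,4.5,0],"angular":[0,0,0],"claw":4.5}
    - {"xyz":[0,4.5,0],"angular":[0,0,0],"claw":4.5}
    - {"xyz":[0,4.5,0],"angular":[0,0,0],"claw":4.5}
    - {"xyz":[0,3,0],"angular":[0,0,0],"claw":4.5}
    - {"xyz":[0,2,0],"angular":[0,0,7.2],"claw":4.5}
    - {"xyz":[0,0,0],"angular":[0,0,7.2],"claw":4.5}
    - {"xyz":[0,0,0],"angular":[0,0,7.2],"claw":4.5}
    - {"xyz":[0,0,0],"angular":[0,0,0],"claw":4.5}
    - {"xyz":[0,0,0],"angular":[0,0,0],"claw":4.5}

```text
t: 5.3
eef_pos: [0.5316, 0.1598, 0.2192]
ee_rot: [-3.141, -0.001, 2.909]
force: [0.6, -0.5, -2.7]
width: 0.0515
gripper_force: 30.0
```

```bash
python3 - <<'E'
from h import *
go(.453,.178,.1,-193.5)
f=viewer.grab_frame("wrist");cv2.imwrite("pics/w2.png",f["color"]);np.save("w2.npy",f,allow_pickle=True)
p=proj(f,[[.453,.178,.008]]);print(p)
blob(f,p,75,True)
E
```

```text
t 5.3 pos [0.5316 0.1598 0.2192] rot [-1.7997e+02 -3.0000e-02  1.6666e+02] w 0.0515 F [ 0.6 -0.5 -2.7]
 shift(cm, tool axes) [ 8.07 -0.04 11.93] turn deg [-0.03 -0.03  0.16] | shift if after turn [ 8.07 -0.06 11.92]
[[322.77866961 108.40973862]]
px [321.  105.8] C [0.4506 0.177  0.008 ] rect c [451.9 176.7] size [50.6 82.6] long -13.4
```

View pics/w2.png

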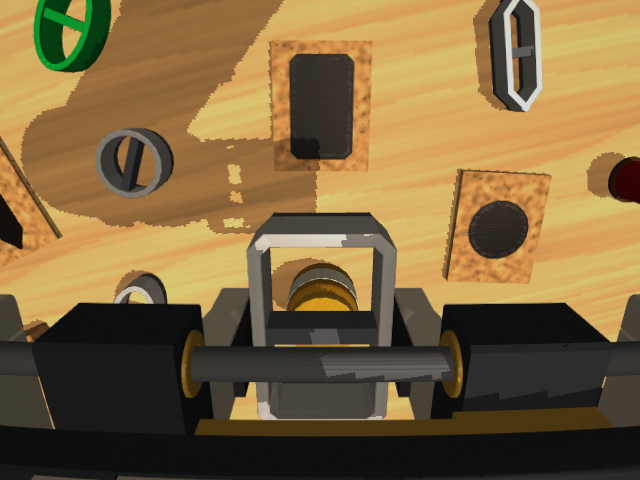

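The picture shows the oblong silhouette at (321,106) on the board, with the held die below it at (320,330). The strip die is at (515,55) and the round board at (498,228).

>>> servo_tool:
  targets:
    - {"xyz":[2,-0.14,0],"angular":[0,0,0],"claw":4.5}
    - {"xyz":[3,0,0],"angular":[0,0,0],"claw":4.5}
    - {"xyz":[2.1,0,2],"angular":[0,0,0],"claw":4.5}
    - {"xyz":[1.01,0,4],"angular":[0,0,0],"claw":4.5}
    - {"xyz":[0,0,4],"angular":[0,0,0],"claw":4.5}
    - {"xyz":[0,0,3],"angular":[0,0,0],"claw":4.5}
    - {"xyz":[0,0,2],"angular":[0,0,0],"claw":4.5}
    - {"xyz":[0,0,1.2],"angular":[0,0,0],"claw":4.5}
    - {"xyz":[0,0,0.8],"angular":[0,0,0],"claw":4.5}
    - {"xyz":[0,0,0.5],"angular":[0,0,0],"claw":4.5}
    - {"xyz":[0,0,0.3],"angular":[0,0,0],"claw":4.5}
    - {"xyz":[0,0,0],"angular":[0,0,0],"claw":4.5}
    - {"xyz":[0,0,0],"angular":[0,0,0],"claw":4.5}

```text
t: 6.65
eef_pos: [0.453, 0.1778, 0.0421]
ee_rot: [3.141, 0.001, 2.906]
force: [-0.8, -0.0, -2.0]
width: 0.0519
gripper_force: 30.0
```

>>> servo_tool:
  targets:
    - {"xyz":[0.02,-0.05,0.3],"angular":[0,0,0],"claw":4.5}
    - {"xyz":[0,0,0.2],"angular":[0,0,0],"claw":4.5}
    - {"xyz":[0,0,0.1],"angular":[0,0,0],"claw":4.5}
    - {"xyz":[0,0,0.05],"angular":[0,0,0],"claw":4.5}
    - {"xyz":[0,0,0],"angular":[0,0,0],"claw":4.5}

```text
t: 7.15
eef_pos: [0.4524, 0.1772, 0.0351]
ee_rot: [-3.142, -0.0, 2.905]
force: [-0.3, -1.0, -3.1]
width: 0.0518
gripper_force: 30.0
```

```bash
python3 -c "
from h import *
for i in range(4): viewer.grab_frame('wrist'); go(.4524,.1771,.035,-193.4)"
```

```text
t 7.2 pos [0.4524 0.1772 0.0351] rot [180.     0.   166.47] w 0.0519 F [-1.5 -0.9 -2.7]
 shift(cm, tool axes) [-0.   -0.01  0.01] turn deg [ 0.    0.   -0.13] | shift if after turn [-0.   -0.01  0.01]
t 7.2 pos [0.4525 0.1772 0.0351] rot [180.     0.   166.47] w 0.0523 F [ 0.7  0.1 -3.2]
 shift(cm, tool axes) [ 0.   -0.01  0.01] turn deg [ 0.    0.   -0.13] | shift if after turn [ 0.   -0.01  0.01]
t 7.3 pos [0.4525 0.1772 0.0351] rot [179.99   0.   166.46] w 0.0517 F [-1.1  0.  -2. ]
 shift(cm, tool axes) [ 0.   -0.01  0.01] turn deg [ 0.01  0.   -0.14] | shift if after turn [ 0.   -0.01  0.01]
t 7.3 pos [0.4525 0.1772 0.0351] rot [179.99   0.   166.46] w 0.0516 F [ 0.2 -0.2 -2.7]
 shift(cm, tool axes) [ 0.   -0.02  0.01] turn deg [ 0.01  0.   -0.14] | shift if after turn [ 0.   -0.02  0.01]
```

>>> servo_tool:
  targets:
    - {"xyz":[0,0,0.05],"angular":[0,0,0],"claw":4.5}
    - {"xyz":[0,0,0],"angular":[0,0,0],"claw":4.5}

```text
t: 7.55
eef_pos: [0.4525, 0.1772, 0.035]
ee_rot: [3.141, 0.0, 2.905]
force: [-3.0, 0.3, 3.7]
width: 0.0515
gripper_force: 30.0
```

>>> servo_tool:
  targets:
    - {"xyz":[0,0,0.05],"angular":[0,0,0],"claw":4.5}
    - {"xyz":[0,0,0],"angular":[0,0,0],"claw":4.5}

```text
t: 7.75
eef_pos: [0.4525, 0.1773, 0.035]
ee_rot: [3.141, 0.0, 2.906]
force: [-5.8, -0.3, 11.7]
width: 0.0519
gripper_force: 30.0
```

Contact felt (11.7 N). I release and go to look at the strip die.

>>> servo_tool:
  targets:
    - {"xyz":[0,0,0],"angular":[0,0,0],"claw":6.5}
    - {"xyz":[0,0,0],"angular":[0,0,0],"claw":6.5}
    - {"xyz":[0,0,0],"angular":[0,0,0],"claw":6.5}
    - {"xyz":[0,0,-1],"angular":[0,0,0],"claw":6.5}
    - {"xyz":[0,0,-3],"angular":[0,0,0],"claw":6.5}
    - {"xyz":[0,0,-4],"angular":[0,0,0],"claw":6.5}
    - {"xyz":[0.8,2,-4],"angular":[0,0,0],"claw":6.5}
    - {"xyz":[1.1,4,-2.5],"angular":[0,0,0],"claw":6.5}
    - {"xyz":[1.2,4,-3],"angular":[0,0,0],"claw":6.5}
    - {"xyz":[1.3,4,-4],"angular":[0,0,0],"claw":6.5}
    - {"xyz":[0,1.5,0],"angular":[0,0,-5],"claw":6.5}
    - {"xyz":[0,0,0],"angular":[0,0,-5],"claw":6.5}
    - {"xyz":[0,0,0],"angular":[0,0,0],"claw":6.5}
    - {"xyz":[0,0,0],"angular":[0,0,0],"claw":6.5}

```text
t: 9.15
eef_pos: [0.4462, 0.3308, 0.2429]
ee_rot: [-3.141, -0.0, 3.077]
force: [-0.1, 0.2, -0.4]
width: 0.065
gripper_force: 0.0
```

```bash
python3 - <<'E'
from h import *
go(.4454,.338,.026,-183.5)
f=viewer.grab_frame("wrist");cv2.imwrite("pics/w3.png",f["color"]);np.save("w3.npy",f,allow_pickle=True)
p=proj(f,[[.4454,.338,.016]]);print(p)
for s in(60,80): blob(f,p,55,smax=s)
# oblong check
p=proj(f,[[.4521,.1771,.024]]);print(p)
cv2.imwrite("pics/w3b.png",f["color"])
E
```

```text
t 9.2 pos [0.4462 0.3308 0.2429] rot [-1.7999e+02 -1.0000e-02  1.7631e+02] w 0.065 F [-0.1  0.2 -0.4]
 shift(cm, tool axes) [ 0.13  0.71 21.69] turn deg [-0.01 -0.01 -0.19] | shift if after turn [ 0.13  0.71 21.69]
[[330.81972319 198.70557505]]
px [327.4 199.4] C [0.4459 0.3349 0.016 ] rect c [443.9 335. ] size [27.4 90.4] long -4.14
px [327.4 199.4] C [0.4458 0.3349 0.016 ] rect c [443.9 335. ] size [27.4 90.4] long -4.14
[[156.16554727 219.39642   ]]
```

View pics/w3.png

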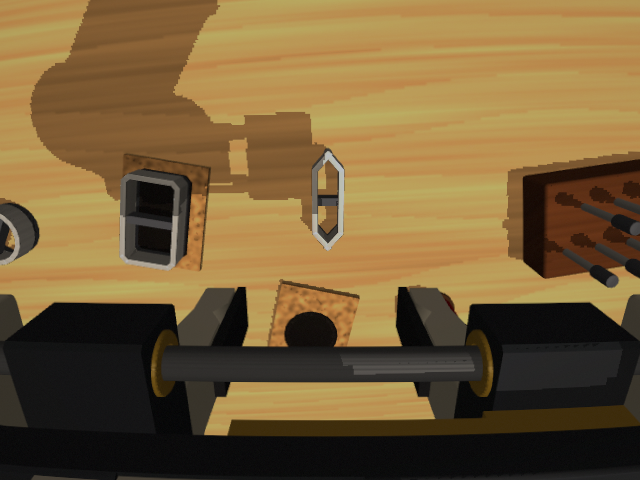

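The strip die is at (327,199), and the oblong die sits on its board at (155,220). Before I descend, I check the clearance to the tool rack on the right, near (525,180).

```bash
python3 - <<'E'
from h import *
f=np.load("w3.npy",allow_pickle=True).item()
for z in(0,.04,.06,.09): print(z,plane(f,[(524,180),(546,278),(560,202)],z).round(3).tolist())
E
```

```text
0 [[0.442, 0.524, 0.0], [0.547, 0.557, 0.0], [0.466, 0.562, 0.0]]
0.04 [[0.434, 0.504, 0.04], [0.527, 0.533, 0.04], [0.455, 0.538, 0.04]]
0.06 [[0.429, 0.494, 0.06], [0.517, 0.522, 0.06], [0.449, 0.526, 0.06]]
0.09 [[0.423, 0.479, 0.09], [0.503, 0.504, 0.09], [0.441, 0.508, 0.09]]
```

>>> servo_tool:
  targets:
    - {"xyz":[0.06,0.41,4.0],"angular":[0,0,0.45],"claw":6.5}
    - {"xyz":[0,0,4.5],"angular":[0,0,0],"claw":6.5}
    - {"xyz":[0,0,4.5],"angular":[0,0,0],"claw":6.5}
    - {"xyz":[0,0,3.8],"angular":[0,0,0],"claw":6.5}
    - {"xyz":[0,0,2.5],"angular":[0,0,0],"claw":6.5}
    - {"xyz":[0,0,1.5],"angular":[0,0,0],"claw":6.5}
    - {"xyz":[0,0,0.8],"angular":[0,0,0],"claw":6.5}
    - {"xyz":[0,0,0],"angular":[0,0,0],"claw":6.5}
    - {"xyz":[0,0,0],"angular":[0,0,0],"claw":2}
    - {"xyz":[0,0,0],"angular":[0,0,0],"claw":2}
    - {"xyz":[0,0,0],"angular":[0,0,0],"claw":2}
    - {"xyz":[0,0,0],"angular":[0,0,0],"claw":2}
    - {"xyz":[0,0,0],"angular":[0,0,0],"claw":2}
    - {"xyz":[0,0,0],"angular":[0,0,0],"claw":2}
  force: 30

```text
t: 10.6
eef_pos: [0.4462, 0.3356, 0.0271]
ee_rot: [3.141, 0.0, 3.072]
force: [-1.0, 0.1, 3.2]
width: 0.028
gripper_force: 30.0
```

```bash
python3 -c "
from h import *
go(.54,-.12,.22,-168.4)"
```

```text
t 10.6 pos [0.4462 0.3356 0.0271] rot [1.7997e+02 2.0000e-02 1.7602e+02] w 0.028 F [-1.   0.1  3.2]
 shift(cm, tool axes) [-12.53 -44.79 -19.32] turn deg [  0.03   0.03 -15.58] | shift if after turn [-3.000e-02 -4.652e+01 -1.929e+01]
```

>>> servo_tool:
  targets:
    - {"xyz":[0,0,-2.3],"angular":[0,0,0],"claw":2}
    - {"xyz":[0,0,-4],"angular":[0,0,0],"claw":2}
    - {"xyz":[0,0,-4],"angular":[0,0,0],"claw":2}
    - {"xyz":[-0.5,-1.8,-4],"angular":[0,0,0],"claw":2}
    - {"xyz":[-0.8,-3,-3],"angular":[0,0,0],"claw":2}
    - {"xyz":[-1.1,-4,-2],"angular":[0,0,0],"claw":2}
    - {"xyz":[-1.2,-4.3,0],"angular":[0,0,0],"claw":2}
    - {"xyz":[-1.2,-4.3,0],"angular":[0,0,0],"claw":2}
    - {"xyz":[-1.2,-4.3,0],"angular":[0,0,0],"claw":2}
    - {"xyz":[-1.2,-4.3,0],"angular":[0,0,0],"claw":2}
    - {"xyz":[-1.2,-4.3,0],"angular":[0,0,0],"claw":2}
    - {"xyz":[-1.2,-4.3,0],"angular":[0,0,0],"claw":2}
    - {"xyz":[-1.2,-4.3,0],"angular":[0,0,0],"claw":2}
    - {"xyz":[-1.1,-3.8,0],"angular":[0,0,0],"claw":2}
    - {"xyz":[-0.6,-2.1,0],"angular":[0,0,-5.2],"claw":2}
    - {"xyz":[0,0,0],"angular":[0,0,-5.2],"claw":2}
    - {"xyz":[0,0,0],"angular":[0,0,-5.2],"claw":2}
    - {"xyz":[0,0,0],"angular":[0,0,0],"claw":2}
    - {"xyz":[0,0,0],"angular":[0,0,0],"claw":2}

```text
t: 12.5
eef_pos: [0.5393, -0.1202, 0.2194]
ee_rot: [3.141, -0.001, -2.942]
force: [-1.0, -0.1, -1.9]
width: 0.028
gripper_force: 30.0
```

```bash
python3 - <<'E'
from h import *
f=viewer.grab_frame("wrist");cv2.imwrite("pics/w4.png",f["color"]);np.save("w4.npy",f,allow_pickle=True)
p=proj(f,[[.463,-.1358,.008]]);print(p)
blob(f,p,70,True)
go(.463,-.1358,.0351,-168.4)
E
```

```text
[[322.55408719 112.5838739 ]]
px [320.8 109.7] C [ 0.461  -0.1376  0.008 ] rect c [ 462.3 -137.5] size [88.5 27.6] long 10.92
t 12.6 pos [ 0.5394 -0.1201  0.2195] rot [ 1.7999e+02 -2.0000e-02 -1.6852e+02] w 0.0275 F [ 0.2 -0.1 -1.9]
 shift(cm, tool axes) [ 7.79 -0.02 18.44] turn deg [ 0.01 -0.02 -0.12] | shift if after turn [ 7.8  -0.   18.44]
```

View pics/w4.png

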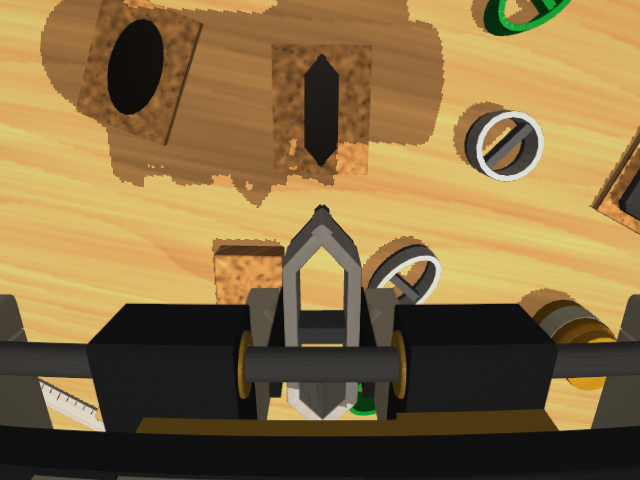

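The strip silhouette is at (321,110), the held strip die at (321,310), the round die at (505,145) and the oval die at (405,275).

>>> servo_tool:
  targets:
    - {"xyz":[2,-0.12,0],"angular":[0,0,0.4],"claw":2}
    - {"xyz":[3,0,0],"angular":[0,0,0],"claw":2}
    - {"xyz":[1.9,0,2],"angular":[0,0,0],"claw":2}
    - {"xyz":[0.92,0,4],"angular":[0,0,0],"claw":2}
    - {"xyz":[0,0,4],"angular":[0,0,0],"claw":2}
    - {"xyz":[0,0,3],"angular":[0,0,0],"claw":2}
    - {"xyz":[0,0,2],"angular":[0,0,0],"claw":2}
    - {"xyz":[0,0,1.2],"angular":[0,0,0],"claw":2}
    - {"xyz":[0,0,0.8],"angular":[0,0,0],"claw":2}
    - {"xyz":[0,0,0.5],"angular":[0,0,0],"claw":2}
    - {"xyz":[0,0,0.3],"angular":[0,0,0],"claw":2}
    - {"xyz":[0,0,0.2],"angular":[0,0,0],"claw":2}
    - {"xyz":[0,0,0],"angular":[0,0,0],"claw":2}
    - {"xyz":[0,0,0],"angular":[0,0,0],"claw":2}

```text
t: 13.95
eef_pos: [0.4635, -0.1368, 0.0401]
ee_rot: [-3.141, 0.001, -2.946]
force: [0.5, 0.0, -1.9]
width: 0.0277
gripper_force: 30.0
```

```bash
python3 -c "
from h import *
go(.4630,-.1368,.0351,-168.9)"
```

```text
t 13.9 pos [ 0.4635 -0.1368  0.0401] rot [-1.7999e+02  5.0000e-02 -1.6879e+02] w 0.0277 F [ 0.5  0.  -1.9]
 shift(cm, tool axes) [0.05 0.01 0.5 ] turn deg [-0.01  0.05  0.11] | shift if after turn [0.05 0.01 0.5 ]
```

>>> servo_tool:
  targets:
    - {"xyz":[0.03,0,0.2],"angular":[0,0,0],"claw":2}
    - {"xyz":[0,0,0.15],"angular":[0,0,0],"claw":2}
    - {"xyz":[0,0,0.1],"angular":[0,0,0],"claw":2}
    - {"xyz":[0,0,0.05],"angular":[0,0,0],"claw":2}
    - {"xyz":[0,0,0.05],"angular":[0,0,0],"claw":2}
    - {"xyz":[0,0,0],"angular":[0,0,0],"claw":2}

```text
t: 14.55
eef_pos: [0.4629, -0.1369, 0.035]
ee_rot: [-3.141, 0.0, -2.946]
force: [-3.6, 0.8, 11.0]
width: 0.028
gripper_force: 30.0
```

Contact felt (11 N). I release, rise straight up, take a check picture, then go on to the oval die.

>>> servo_tool:
  targets:
    - {"xyz":[0,0,0],"angular":[0,0,0],"claw":4.5}
    - {"xyz":[0,0,0],"angular":[0,0,0],"claw":4.5}
    - {"xyz":[0,0,0],"angular":[0,0,0],"claw":4.5}
    - {"xyz":[0,0,-1],"angular":[0,0,0],"claw":6}
    - {"xyz":[0,0,-3],"angular":[0,0,0],"claw":6}
    - {"xyz":[0,0,-4],"angular":[0,0,0],"claw":7}
    - {"xyz":[0,0,-4],"angular":[0,0,0],"claw":7.4}
    - {"xyz":[0,0,-4],"angular":[0,0,0],"claw":7.4}
    - {"xyz":[0,0,-4],"angular":[0,0,0],"claw":7.4}
    - {"xyz":[0,0,-1.5],"angular":[0,0,0],"claw":7.4}
    - {"xyz":[0,0,0],"angular":[0,0,0],"claw":7.4}
    - {"xyz":[0,0,0],"angular":[0,0,0],"claw":7.4}

```text
t: 15.75
eef_pos: [0.4626, -0.1368, 0.2495]
ee_rot: [3.141, 0.001, -2.946]
force: [-0.4, 0.4, -0.9]
width: 0.0738
gripper_force: 0.0
```

```bash
python3 - <<'E'
from h import *
f=viewer.grab_frame("wrist");np.save("w5.npy",f,allow_pickle=True)
p=proj(f,[[.4625,-.1368,.024]])[0].astype(int);print(p)
a=f["color"][p[1]-75:p[1]+75,p[0]-75:p[0]+75]
g=viewer.grab_frame("top");q=proj(g,[[.4525,.1771,.024]])[0].astype(int)
b=g["color"][q[1]-40:q[1]+40,q[0]-40:q[0]+40]
r=lambda x:cv2.resize(x,(400,400),interpolation=cv2.INTER_CUBIC)
cv2.imwrite("pics/c5.png",np.hstack([r(a),r(b)]))
go(.5965,-.0343,.25,-211)
E
```

```text
[322 200]
t 15.8 pos [ 0.4622 -0.1368  0.2483] rot [ 1.7997e+02 -9.0000e-02 -1.6880e+02] w 0.0739 F [-0.  -0.6  0.1]
 shift(cm, tool axes) [-15.17   7.45  -0.19] turn deg [-1.00e-02 -1.00e-01  4.22e+01] | shift if after turn [-6.23 15.71 -0.17]
```

View pics/c5.png

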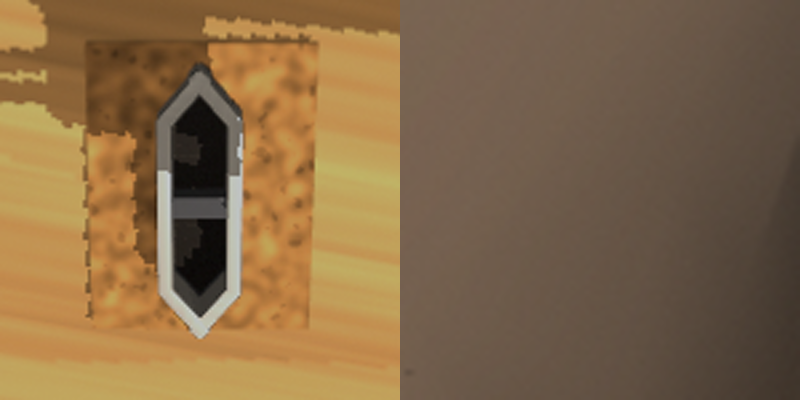

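The left crop shows the strip die well centred and aligned on its board, with side margins of about 72 and 74 px. In the right crop the arm blocks the top view. On to the oval die.

>>> servo_tool:
  targets:
    - {"xyz":[-2.5,1.2,0],"angular":[0,0,0],"claw":7.4}
    - {"xyz":[-3.5,1.7,0],"angular":[0,0,0],"claw":7.4}
    - {"xyz":[-3.7,1.85,0],"angular":[0,0,0],"claw":7.4}
    - {"xyz":[-3.5,1.7,0],"angular":[0,0,0],"claw":7.4}
    - {"xyz":[-1.97,1,0],"angular":[0,0,0],"claw":7.4}
    - {"xyz":[0,0,0],"angular":[0,0,8.4],"claw":7.4}
    - {"xyz":[0,0,0],"angular":[0,0,8.4],"claw":7.4}
    - {"xyz":[0,0,0],"angular":[0,0,8.4],"claw":7.4}
    - {"xyz":[0,0,0],"angular":[0,0,8.4],"claw":7.4}
    - {"xyz":[0,0,0],"angular":[0,0,8.4],"claw":7.4}
    - {"xyz":[0,0,0],"angular":[0,0,0],"claw":7.4}
    - {"xyz":[0,0,0],"angular":[0,0,0],"claw":7.4}

```text
t: 17.05
eef_pos: [0.5969, -0.0343, 0.2482]
ee_rot: [-3.14, -0.001, 2.609]
force: [0.2, -0.7, 0.5]
width: 0.0741
gripper_force: 0.0
```

```bash
python3 - <<'E'
from h import *
f=viewer.grab_frame("wrist");np.save("w6.npy",f,allow_pickle=True)
p=proj(f,[[.5965,-.0343,.016]]);print(p)
for s in(60,80):blob(f,p,60,smax=s)
go(.5965,-.0343,.027,-211)
p=p[0].astype(int);cv2.imwrite("pics/c6.png",cv2.resize(f["color"][p[1]-80:p[1]+80,p[0]-80:p[0]+80],(480,480)))
E
```

```text
[[323.37316971 198.06672859]]
px [320.5 198.1] C [ 0.5952 -0.0366  0.016 ] rect c [593.  -35.3] size [41.9 77.9] long -30.58
px [320.6 198. ] C [ 0.5951 -0.0365  0.016 ] rect c [593.  -35.3] size [42.  77.9] long -30.56
t 17.1 pos [ 0.597  -0.0343  0.2484] rot [-1.7994e+02 -6.0000e-02  1.4944e+02] w 0.074 F [-0.1 -0.9  0.1]
 shift(cm, tool axes) [2.000e-02 0.000e+00 2.214e+01] turn deg [-0.06 -0.06  0.44] | shift if after turn [ 4.000e-02 -2.000e-02  2.214e+01]
```

View pics/c6.png

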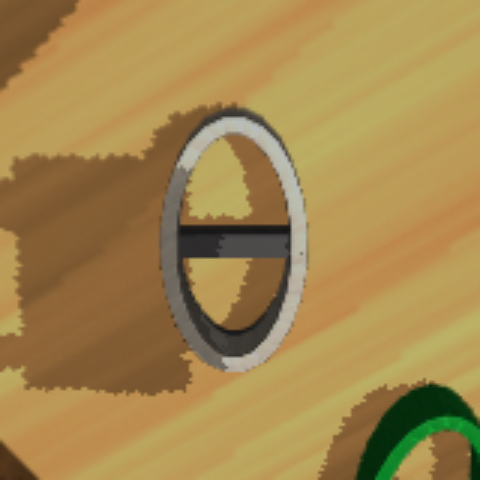

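The crop shows the steel oval at (235,240), bright rim, brace square to the tool; the green look-alike only shows in the corner. I grasp it.

>>> servo_tool:
  targets:
    - {"xyz":[0.04,-0.22,4.0],"angular":[0,0,0],"claw":7.4}
    - {"xyz":[0,0,4.5],"angular":[0,0,0],"claw":7.4}
    - {"xyz":[0,0,4.5],"angular":[0,0,0],"claw":7.4}
    - {"xyz":[0,0,4.0],"angular":[0,0,0],"claw":7.4}
    - {"xyz":[0,0,2.8],"angular":[0,0,0],"claw":7.4}
    - {"xyz":[0,0,1.5],"angular":[0,0,0],"claw":7.4}
    - {"xyz":[0,0,0.8],"angular":[0,0,0],"claw":7.4}
    - {"xyz":[0,0,0],"angular":[0,0,0],"claw":7.4}
    - {"xyz":[0,0,0],"angular":[0,0,0],"claw":3.5}
    - {"xyz":[0,0,0],"angular":[0,0,0],"claw":3.5}
    - {"xyz":[0,0,0],"angular":[0,0,0],"claw":3.5}
    - {"xyz":[0,0,0],"angular":[0,0,0],"claw":3.5}
    - {"xyz":[0,0,0],"angular":[0,0,0],"claw":3.5}
    - {"xyz":[0,0,0],"angular":[0,0,0],"claw":3.5}
  force: 30

```text
t: 18.5
eef_pos: [0.5961, -0.0358, 0.0288]
ee_rot: [3.141, 0.001, 2.605]
force: [-0.5, 0.6, 5.1]
width: 0.0433
gripper_force: 30.0
```

```bash
python3 -c "
from h import *
go(.534,-.313,.22,-196)"
```

```text
t 18.5 pos [ 0.5961 -0.0358  0.0288] rot [1.7996e+02 4.0000e-02 1.4923e+02] w 0.0433 F [-0.5  0.6  5.1]
 shift(cm, tool axes) [ -8.86 -26.98 -19.13] turn deg [  0.03   0.05 -14.77] | shift if after turn [ -1.67 -28.36 -19.12]
```

>>> servo_tool:
  targets:
    - {"xyz":[0,0,-2.3],"angular":[0,0,0],"claw":3.5}
    - {"xyz":[0,0,-4],"angular":[0,0,0],"claw":3.5}
    - {"xyz":[0,0,-4],"angular":[0,0,0],"claw":3.5}
    - {"xyz":[-0.4,-1.3,-4],"angular":[0,0,0],"claw":3.5}
    - {"xyz":[-0.9,-2.7,-3],"angular":[0,0,0],"claw":3.5}
    - {"xyz":[-1.2,-3.7,-1.9],"angular":[0,0,0],"claw":3.5}
    - {"xyz":[-1.4,-4.2,0],"angular":[0,0,0],"claw":3.5}
    - {"xyz":[-1.4,-4.2,0],"angular":[0,0,0],"claw":3.5}
    - {"xyz":[-1.4,-4.2,0],"angular":[0,0,0],"claw":3.5}
    - {"xyz":[-1.2,-3.7,0],"angular":[0,0,0],"claw":3.5}
    - {"xyz":[-1,-3,0],"angular":[0,0,-4.8],"claw":3.5}
    - {"xyz":[0,0,0],"angular":[0,0,-5],"claw":3.5}
    - {"xyz":[0,0,0],"angular":[0,0,-5],"claw":3.5}
    - {"xyz":[0,0,0],"angular":[0,0,0],"claw":3.5}
    - {"xyz":[0,0,0],"angular":[0,0,0],"claw":3.5}

```text
t: 20.0
eef_pos: [0.5337, -0.3133, 0.2197]
ee_rot: [3.141, -0.001, 2.86]
force: [0.5, -0.2, -2.5]
width: 0.0435
gripper_force: 30.0
```

```bash
python3 - <<'E'
from h import *
f=viewer.grab_frame("wrist");cv2.imwrite("pics/w7.png",f["color"]);np.save("w7.npy",f,allow_pickle=True)
p=proj(f,[[.4573,-.2912,.008]]);print(p)
h=blob(f,p,70,True)
P=(plane(f,h,.008)[:,:2]*1000).astype(np.float32);print(cv2.fitEllipse(P))
g=viewer.grab_frame("top");q=proj(g,[[.4525,.1771,.024]])[0].astype(int)
cv2.imwrite("pics/c7.png",np.hstack([cv2.resize(g["color"][q[1]-40:q[1]+40,q[0]-40:q[0]+40],(360,360)),cv2.resize(f["color"][:360],(480,360))[:, 40:440]]))
go(.4573,-.2912,.0368,-196)
E
```

```text
[[323.13456171 109.90971924]]
px [321.  108.7] C [ 0.4559 -0.2926  0.008 ] rect c [ 457.1 -293. ] size [42.8 76.6] long -15.24
((456.94891357421875, -292.7843933105469), (43.20234298706055, 77.04580688476562), 79.3614273071289)
t 20.1 pos [ 0.5339 -0.3131  0.2199] rot [ 1.7999e+02 -3.0000e-02  1.6392e+02] w 0.043 F [ 1.   0.3 -1.6]
 shift(cm, tool axes) [ 7.96 -0.02 18.32] turn deg [ 0.01 -0.03 -0.08] | shift if after turn [ 7.970e+00 -1.000e-02  1.831e+01]
```

View pics/c7.png

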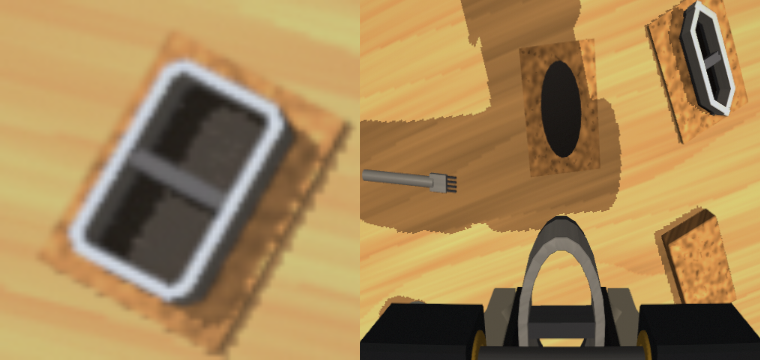

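The oblong die (left crop) sits centred and square on its board. The oval silhouette (right crop, about (560,108)) looks tilted a few degrees from the tool, so I measure its angle properly from moments.

```bash
cat >> h.py <<'E'
def sil(f,uv,r,z=.008,th=60):
    im=f["color"];u,v=map(int,np.ravel(uv));m=np.zeros(im.shape[:2],np.uint8);s=slice(max(v-r,0),v+r),slice(max(u-r,0),u+r)
    m[s]=(im[s].max(2)<th)*255
    c=max(cv2.findContours(m,0,1)[0],key=cv2.contourArea)[:,0].astype(float)
    P=(plane(f,c,z)[:,:2]*1e4-[5000,0]).astype(np.float32);M=cv2.moments(P)
    print("moments c",np.round([(M["m10"]/M["m00"]+5000)/10,M["m01"]/M["m00"]/10],1),"ang",round(np.degrees(.5*np.arctan2(2*M["mu11"],M["mu20"]-M["mu02"])),2),"ell",np.round(cv2.fitEllipse(P)[1:][1],1),"A",round(M["m00"]/100))
E
python3 - <<'E'
from h import *
w=lambda n:np.load(n+".npy",allow_pickle=True).item()
t=w("top0")
for th in(50,60,75):
    sil(w("w7"),(321,109),60,th=th); sil(t,(484,318),26,th=th)
print("strip");sil(w("w4"),(321,110),62);sil(t,(396,293),28)
print("obl");sil(w("w2"),(321,106),70);sil(w("w2"),(321,106),70,th=75);sil(t,(223,257),28)
E
```

```text
moments c [ 457.  -292.7] ang -10.82 ell 79.2 A 2517
moments c [ 457.5 -291.3] ang -10.0 ell 80.0 A 2207
moments c [ 456.9 -292.8] ang -10.74 ell 79.3 A 2549
moments c [ 457.4 -291.2] ang -10.65 ell 79.3 A 2298
moments c [ 456.8 -292.8] ang -10.63 ell 79.4 A 2576
moments c [ 457.3 -291.2] ang -10.64 ell 79.3 A 2400
strip
moments c [ 462.4 -137.3] ang 10.9 ell 101.0 A 1944
moments c [ 463.4 -136. ] ang 10.79 ell 100.6 A 1687
obl
moments c [451.6 175.6] ang -14.51 ell 76.5 A 3841
moments c [452.1 176.7] ang -13.74 ell 76.3 A 4072
moments c [453.  178.3] ang -13.25 ell 76.7 A 3129
```

```bash
python3 - <<'E'
from h import *
w=lambda n:np.load(n+".npy",allow_pickle=True).item()
h=blob(w("w6"),(320,198),60);f=w("w6");c=h
P=(plane(f,h.astype(float),.024)[:,:2]*1e4-[5000,0]).astype(np.float32);M=cv2.moments(P);print("oval die ang",np.degrees(.5*np.arctan2(2*M["mu11"],M["mu20"]-M["mu02"])))
for n,pos,yaw,L,dz in(("w2",[.5316,.1598,.2192],166.66,42,.0049),("w4",[.5394,-.1201,.2195],-168.52,45,.0049),("w7",[.5339,-.3131,.2199],163.92,39,.0032)):
    R=Ro.from_euler("xyz",[180,0,yaw],degrees=True);f=w(n)
    X=np.array(pos)+R.apply([[L/1000,0,-dz],[L/1000-.005,0,-dz]]);print(n,"pred near rim outer/inner",proj(f,X).round(1).tolist())
f=w("w7")["color"]
hs=cv2.cvtColor(f,cv2.COLOR_BGR2HSV)
for n in("w2","w4","w7"):
    im=w(n)["color"];g=cv2.inRange(cv2.cvtColor(im,cv2.COLOR_BGR2HSV),(0,0,0),(180,80,255))
    for r in(235,250,265,280):
        x=np.where(g[r,240:410])[0]+240;print(n,r,x.min(),x.max(),(x.min()+x.max())/2,end=" | ")
    print()
E
```

```text
px [320.6 198.1] C [ 0.5952 -0.0365  0.016 ] rect c [593.  -35.2] size [41.9 77.9] long -30.56
oval die ang -30.59574532002941
w2 pred near rim outer/inner [[325.2, 235.7], [325.1, 249.6]]
w4 pred near rim outer/inner [[324.4, 229.0], [324.3, 243.0]]
w7 pred near rim outer/inner [[325.8, 242.9], [325.7, 256.5]]
w2 235 255 388 321.5 | w2 250 247 396 321.5 | w2 265 248 395 321.5 | w2 280 249 394 321.5 | 
w4 235 297 347 322.0 | w4 250 287 409 348.0 | w4 265 283 408 345.5 | w4 280 283 404 343.5 | 
w7 235 291 352 321.5 | w7 250 282 361 321.5 | w7 265 277 367 322.0 | w7 280 272 371 321.5 |
```

The held dies sit about 3.5 px left of prediction in the wrist image. That is a wrist bias of about 1.2 mm in y, so the top view's y values are the right ones. The oval board is at (457.2,-291.4) mm and lies at -10.7 deg.

>>> servo_tool:
  targets:
    - {"xyz":[0,0,0],"angular":[0,0,-5.4],"claw":3.5}
    - {"xyz":[2,0.7,0],"angular":[0,0,0],"claw":3.5}
    - {"xyz":[3,0,0],"angular":[0,0,0],"claw":3.5}
    - {"xyz":[1.9,0,2],"angular":[0,0,0],"claw":3.5}
    - {"xyz":[1.0,0,4],"angular":[0,0,0],"claw":3.5}
    - {"xyz":[0,0,4],"angular":[0,0,0],"claw":3.5}
    - {"xyz":[0,0,3],"angular":[0,0,0],"claw":3.5}
    - {"xyz":[0,0,2],"angular":[0,0,0],"claw":3.5}
    - {"xyz":[0,0,1.2],"angular":[0,0,0],"claw":3.5}
    - {"xyz":[0,0,0.8],"angular":[0,0,0],"claw":3.5}
    - {"xyz":[0,0,0.5],"angular":[0,0,0],"claw":3.5}
    - {"xyz":[0,0,0.3],"angular":[0,0,0],"claw":3.5}
    - {"xyz":[0,0,0],"angular":[0,0,0],"claw":3.5}
    - {"xyz":[0,0,0],"angular":[0,0,0],"claw":3.5}

```text
t: 21.5
eef_pos: [0.4581, -0.2922, 0.0428]
ee_rot: [-3.141, 0.001, 2.957]
force: [1.1, -0.5, -2.5]
width: 0.0433
gripper_force: 30.0
```

```bash
python3 -c "
from h import *
go(.4576,-.2915,.0368,-190.7)"
```

```text
t 21.5 pos [ 0.4581 -0.2922  0.0428] rot [-1.7999e+02  6.0000e-02  1.6942e+02] w 0.0433 F [ 1.1 -0.5 -2.5]
 shift(cm, tool axes) [0.06 0.06 0.6 ] turn deg [-0.01  0.06  0.12] | shift if after turn [0.06 0.06 0.6 ]
```

>>> servo_tool:
  targets:
    - {"xyz":[0.03,0.06,0.25],"angular":[0,0,0],"claw":3.5}
    - {"xyz":[0,0,0.2],"angular":[0,0,0],"claw":3.5}
    - {"xyz":[0,0,0.1],"angular":[0,0,0],"claw":3.5}
    - {"xyz":[0,0,0.05],"angular":[0,0,0],"claw":3.5}
    - {"xyz":[0,0,0.05],"angular":[0,0,0],"claw":3.5}
    - {"xyz":[0,0,0],"angular":[0,0,0],"claw":3.5}

```text
t: 22.1
eef_pos: [0.4574, -0.2914, 0.0368]
ee_rot: [-3.141, 0.0, 2.957]
force: [-3.1, 3.9, 10.4]
width: 0.0436
gripper_force: 30.0
```

>>> servo_tool:
  targets:
    - {"xyz":[0,0,0],"angular":[0,0,0],"claw":6}
    - {"xyz":[0,0,0],"angular":[0,0,0],"claw":6}
    - {"xyz":[0,0,0],"angular":[0,0,0],"claw":6}
    - {"xyz":[0,0,-1],"angular":[0,0,0],"claw":8}
    - {"xyz":[0,0,-3],"angular":[0,0,0],"claw":8}
    - {"xyz":[0,0,-4],"angular":[0,0,0],"claw":8}
    - {"xyz":[0,0,-4],"angular":[0,0,0],"claw":8.7}
    - {"xyz":[0.3,2,-4],"angular":[0,0,0],"claw":8.7}
    - {"xyz":[0.5,3,-3.5],"angular":[0,0,0],"claw":8.7}
    - {"xyz":[0.7,4,-1.8],"angular":[0,0,0],"claw":8.7}
    - {"xyz":[0.8,4.4,0],"angular":[0,0,0],"claw":8.7}
    - {"xyz":[0.8,4.4,0],"angular":[0,0,0],"claw":8.7}
    - {"xyz":[0.8,4.4,0],"angular":[0,0,0],"claw":8.7}
    - {"xyz":[0.8,4.3,0],"angular":[0,0,0],"claw":8.7}
    - {"xyz":[0.9,3.8,0],"angular":[0,0,0],"claw":8.7}
    - {"xyz":[0,0,0],"angular":[0,0,0],"claw":8.7}
    - {"xyz":[0,0,0],"angular":[0,0,0],"claw":8.7}

```text
t: 23.8
eef_pos: [0.4579, 0.0175, 0.2493]
ee_rot: [3.141, 0.001, 2.959]
force: [-0.3, -0.8, 0.3]
width: 0.0872
gripper_force: 0.0
```

```bash
python3 - <<'E'
from h import *
f=viewer.grab_frame("wrist");cv2.imwrite("pics/w8.png",f["color"]);np.save("w8.npy",f,allow_pickle=True)
p=proj(f,[[.4587,.0169,.016]]);print(p);blob(f,p,50)
go(.4587,.0169,.027,-190.7)
t=np.load("top0.npy",allow_pickle=True).item()
print("bobbin base/top px",plane(t,[(107,164)],0.).round(3),plane(t,[(90,146)],.06).round(3)); sil(t,(175,167),22)
for n,z in(("w2",.008),):
    f=np.load(n+".npy",allow_pickle=True).item();sil(f,(498,228),45,th=70)
    print("board corners",plane(f,[(462,169),(551,176),(535,283),(446,279)],.008)[:,:2].round(3).tolist())
E
```

```text
[[322.51264056 199.14162781]]
px [320.2 199.3] C [0.4584 0.0148 0.016 ] rect c [455.2  14.9] size [57.8 54.6] long 4.4
t 23.9 pos [0.4579 0.0167 0.2492] rot [1.7999e+02 2.0000e-02 1.6947e+02] w 0.0868 F [-0.1 -0.6  0.1]
 shift(cm, tool axes) [-0.07  0.03 22.22] turn deg [0.01 0.02 0.17] | shift if after turn [-0.07  0.03 22.22]
bobbin base/top px [[0.568 0.434 0.   ]] [[0.577 0.439 0.06 ]]
moments c [591.9 309.3] ang 80.95 ell 173.2 A 1958
moments c [591.1 308.3] ang 82.45 ell 173.6 A 2252
board corners [[0.529, 0.283], [0.553, 0.36], [0.653, 0.339], [0.628, 0.255]]
```

View pics/w8.png

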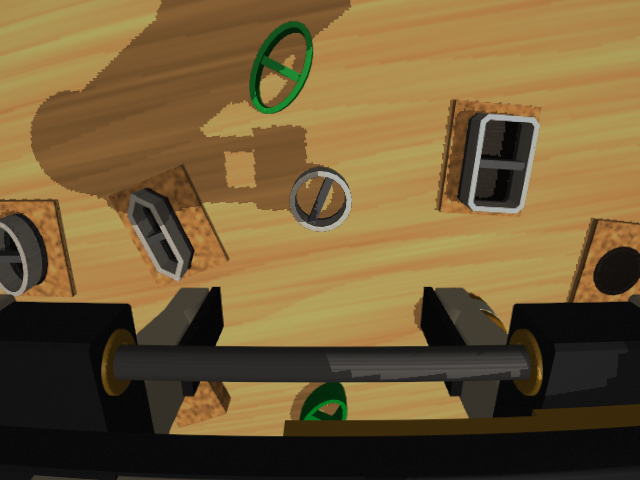

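The round die is at (320,200) with its brace about 22 deg off the tool axis. The oval, strip and oblong dies are on their boards at (10,250), (160,232) and (500,163). I grip it here. I will place it turned by +108 deg so the brace is along the board's y and the gripper's body stays clear of the bobbin at about (0.57,0.435).

>>> servo_tool:
  targets:
    - {"xyz":[-0.06,0,4.0],"angular":[0,0,0],"claw":8.7}
    - {"xyz":[0,0,4.5],"angular":[0,0,0],"claw":8.7}
    - {"xyz":[0,0,4.5],"angular":[0,0,0],"claw":8.7}
    - {"xyz":[0,0,4.0],"angular":[0,0,0],"claw":8.7}
    - {"xyz":[0,0,2.8],"angular":[0,0,0],"claw":8.7}
    - {"xyz":[0,0,1.6],"angular":[0,0,0],"claw":8.7}
    - {"xyz":[0,0,0.8],"angular":[0,0,0],"claw":8.7}
    - {"xyz":[0,0,0],"angular":[0,0,0],"claw":8.7}
    - {"xyz":[0,0,0],"angular":[0,0,0],"claw":4.8}
    - {"xyz":[0,0,0],"angular":[0,0,0],"claw":4.8}
    - {"xyz":[0,0,0],"angular":[0,0,0],"claw":4.8}
    - {"xyz":[0,0,0],"angular":[0,0,0],"claw":4.8}
    - {"xyz":[0,0,0],"angular":[0,0,0],"claw":4.8}
    - {"xyz":[0,0,0],"angular":[0,0,0],"claw":4.8}
  force: 30

```text
t: 25.25
eef_pos: [0.4589, 0.0167, 0.0272]
ee_rot: [3.141, 0.001, 2.957]
force: [-1.1, -0.6, 7.2]
width: 0.055
gripper_force: 30.0
```

```bash
python3 -c "
from h import *
go(.5917,.3094,.16,-82)"
```

```text
t 25.2 pos [0.4589 0.0167 0.0272] rot [1.7998e+02 4.0000e-02 1.6943e+02] w 0.055 F [-1.1 -0.6  7.2]
 shift(cm, tool axes) [ -7.69  31.21 -13.27] turn deg [-2.0000e-02  4.0000e-02 -1.0857e+02] | shift if after turn [-27.13 -17.22 -13.28]
```

>>> servo_tool:
  targets:
    - {"xyz":[0,0,-2.3],"angular":[0,0,0],"claw":4.8}
    - {"xyz":[0,0,-4],"angular":[0,0,0],"claw":4.8}
    - {"xyz":[0,0,-4],"angular":[0,0,0],"claw":4.8}
    - {"xyz":[-0.4,1.7,-3],"angular":[0,0,0],"claw":4.8}
    - {"xyz":[-0.8,3.2,0],"angular":[0,0,0],"claw":4.8}
    - {"xyz":[-1.1,4.3,0],"angular":[0,0,0],"claw":4.8}
    - {"xyz":[-1.1,4.5,0],"angular":[0,0,0],"claw":4.8}
    - {"xyz":[-1.1,4.5,0],"angular":[0,0,0],"claw":4.8}
    - {"xyz":[-1.1,4.5,0],"angular":[0,0,0],"claw":4.8}
    - {"xyz":[-1.1,4.5,0],"angular":[0,0,0],"claw":4.8}
    - {"xyz":[-0.99,4.0,0],"angular":[0,0,0],"claw":4.8}
    - {"xyz":[0,0,0],"angular":[0,0,-5],"claw":4.8}
    - {"xyz":[0,0,0],"angular":[0,0,-8.5],"claw":4.8}
    - {"xyz":[0,0,0],"angular":[0,0,-8.5],"claw":4.8}
    - {"xyz":[0,0,0],"angular":[0,0,-8.5],"claw":4.8}
    - {"xyz":[0,0,0],"angular":[0,0,-8.5],"claw":4.8}
    - {"xyz":[0,0,0],"angular":[0,0,-8.5],"claw":4.8}
    - {"xyz":[0,0,0],"angular":[0,0,-8.5],"claw":4.8}
    - {"xyz":[0,0,0],"angular":[0,0,-8.5],"claw":4.8}
    - {"xyz":[0,0,0],"angular":[0,0,-8.5],"claw":4.8}

```text
t: 27.25
eef_pos: [0.591, 0.309, 0.1588]
ee_rot: [3.141, -0.001, -2.046]
force: [0.6, -0.0, -2.2]
width: 0.0552
gripper_force: 30.0
```

>>> servo_tool:
  targets:
    - {"xyz":[0,0,0],"angular":[0,0,-8.5],"claw":4.8}
    - {"xyz":[0,0,0],"angular":[0,0,-8.5],"claw":4.8}
    - {"xyz":[0,0,0],"angular":[0,0,-8.5],"claw":4.8}
    - {"xyz":[0,0,0],"angular":[0,0,-8.5],"claw":4.8}
    - {"xyz":[0,0,0],"angular":[0,0,0],"claw":4.8}
    - {"xyz":[0,0,0],"angular":[0,0,0],"claw":4.8}

```text
t: 27.85
eef_pos: [0.5912, 0.309, 0.1591]
ee_rot: [3.141, -0.0, -1.463]
force: [-0.4, -0.6, -3.0]
width: 0.0551
gripper_force: 30.0
```

```bash
python3 -c "
from h import *
go(.5917,.3094,.0352,-82)
"
```

```text
t 27.9 pos [0.5912 0.309  0.1591] rot [ 1.7995e+02 -2.0000e-02 -8.3840e+01] w 0.0551 F [-0.4 -0.6 -3. ]
 shift(cm, tool axes) [-0.04 -0.06 12.39] turn deg [ 0.05 -0.02 -1.84] | shift if after turn [-0.03 -0.05 12.39]
```

>>> servo_tool:
  targets:
    - {"xyz":[-0.04,-0.05,2],"angular":[0,0,-1.8],"claw":4.8}
    - {"xyz":[0,0,3],"angular":[0,0,0],"claw":4.8}
    - {"xyz":[0,0,3],"angular":[0,0,0],"claw":4.8}
    - {"xyz":[0,0,2],"angular":[0,0,0],"claw":4.8}
    - {"xyz":[0,0,1],"angular":[0,0,0],"claw":4.8}
    - {"xyz":[0,0,0.6],"angular":[0,0,0],"claw":4.8}
    - {"xyz":[0,0,0.3],"angular":[0,0,0],"claw":4.8}
    - {"xyz":[0,0,0],"angular":[0,0,0],"claw":4.8}
    - {"xyz":[0,0,0],"angular":[0,0,0],"claw":4.8}

```text
t: 28.75
eef_pos: [0.5925, 0.3101, 0.0418]
ee_rot: [-3.14, 0.001, -1.428]
force: [0.3, -0.2, -2.3]
width: 0.0549
gripper_force: 30.0
```

```bash
python3 -c "
from h import *
go(.5917,.3094,.0352,-82)
"
```

```text
t 28.8 pos [0.5925 0.3101 0.0418] rot [-1.7992e+02  5.0000e-02 -8.1800e+01] w 0.0549 F [ 0.3 -0.2 -2.3]
 shift(cm, tool axes) [0.05 0.09 0.66] turn deg [-0.08  0.05  0.2 ] | shift if after turn [0.05 0.09 0.66]
```

>>> servo_tool:
  targets:
    - {"xyz":[0.02,0.04,0.3],"angular":[0,0,0],"claw":4.8}
    - {"xyz":[0,0,0.2],"angular":[0,0,0],"claw":4.8}
    - {"xyz":[0,0,0.1],"angular":[0,0,0],"claw":4.8}
    - {"xyz":[0,0,0.05],"angular":[0,0,0],"claw":4.8}
    - {"xyz":[0,0,0.05],"angular":[0,0,0],"claw":4.8}
    - {"xyz":[0,0,0],"angular":[0,0,0],"claw":4.8}

```text
t: 29.35
eef_pos: [0.5916, 0.3094, 0.0352]
ee_rot: [-3.141, 0.0, -1.427]
force: [-4.3, -0.9, 9.1]
width: 0.055
gripper_force: 30.0
```

>>> servo_tool:
  targets:
    - {"xyz":[0,0,0],"angular":[0,0,0],"claw":7}
    - {"xyz":[0,0,0],"angular":[0,0,0],"claw":7}
    - {"xyz":[0,0,0],"angular":[0,0,0],"claw":7}
    - {"xyz":[0,0,-1],"angular":[0,0,0],"claw":7}
    - {"xyz":[0,0,-3],"angular":[0,0,0],"claw":7}
    - {"xyz":[0,0,-4],"angular":[0,0,0],"claw":7}
    - {"xyz":[0,0,-4],"angular":[0,0,0],"claw":7}
    - {"xyz":[0,0,-4],"angular":[0,0,0],"claw":7}
    - {"xyz":[0,0,-4],"angular":[0,0,0],"claw":7}
    - {"xyz":[0,0,-1.5],"angular":[0,0,0],"claw":7}
    - {"xyz":[0,0,0],"angular":[0,0,0],"claw":7}
    - {"xyz":[0,0,0],"angular":[0,0,0],"claw":7}

```text
t: 30.55
eef_pos: [0.5914, 0.3093, 0.249]
ee_rot: [-3.141, 0.001, -1.428]
force: [0.2, -0.7, -0.9]
width: 0.0698
gripper_force: 0.0
```

```bash
python3 - <<'E'
from h import *
f=viewer.grab_frame("wrist");cv2.imwrite("pics/w9.png",f["color"]);np.save("w9.npy",f,allow_pickle=True)
E
```

>>> servo_tool:
  targets:
    - {"xyz":[2,0,0],"angular":[0,0,0],"claw":7}
    - {"xyz":[4,0,0],"angular":[0,0,0],"claw":7}
    - {"xyz":[4.5,0,0],"angular":[0,0,0],"claw":7}
    - {"xyz":[4.5,0,0],"angular":[0,0,0],"claw":7}
    - {"xyz":[4.5,0,0],"angular":[0,0,0],"claw":7}
    - {"xyz":[4.5,0,0],"angular":[0,0,0],"claw":7}
    - {"xyz":[4.5,0,0],"angular":[0,0,0],"claw":7}
    - {"xyz":[4.5,0,0],"angular":[0,0,0],"claw":7}
    - {"xyz":[4.5,0,0],"angular":[0,0,0],"claw":7}
    - {"xyz":[4.5,0,0],"angular":[0,0,0],"claw":7}
    - {"xyz":[4.5,0,0],"angular":[0,0,0],"claw":7}
    - {"xyz":[4.5,0,0],"angular":[0,0,0],"claw":7}
    - {"xyz":[4.5,0,0],"angular":[0,0,0],"claw":7}
    - {"xyz":[4.5,1,0],"angular":[0,0,0],"claw":7}
    - {"xyz":[4.5,1,0],"angular":[0,0,0],"claw":7}
    - {"xyz":[4.5,1,0],"angular":[0,0,0],"claw":7}
    - {"xyz":[4.5,1,0],"angular":[0,0,0],"claw":7}
    - {"xyz":[4.5,1,0],"angular":[0,0,0],"claw":7}
    - {"xyz":[3,1,0],"angular":[0,0,0],"claw":7}
    - {"xyz":[0,0,0],"angular":[0,0,0],"claw":7}

```text
t: 32.6
eef_pos: [0.6448, -0.5057, 0.2453]
ee_rot: [3.138, 0.002, -1.432]
force: [0.3, 0.2, -0.4]
width: 0.07
gripper_force: 0.0
```

```bash
python3 - <<'E'
from h import *
t=viewer.grab_frame("top");np.save("top9.npy",t,allow_pickle=True);im=t["color"]
o=np.load("top0.npy",allow_pickle=True).item()["color"]
f=np.load("w9.npy",allow_pickle=True).item();p=proj(f,[[.5917,.3094,.024]])[0].astype(int)
cs=[]
for n,X in dict(round=(.5917,.3094),oblong=(.4526,.1779),strip=(.463,-.136),oval=(.4572,-.2913)).items():
    q=proj(t,[[*X,.024]])[0];print(n,q.round(1));blob(t,q,26,smax=70)
    a,b=np.round(q).astype(int);cs.append(cv2.resize(im[b-34:b+34,a-34:a+34],(250,250),interpolation=cv2.INTER_CUBIC))
cs.append(cv2.resize(f["color"][p[1]-75:p[1]+75,p[0]-75:p[0]+75],(250,250)))
a,b=265,168
d=cv2.absdiff(im,o).max(2);print("jar diff",d[145:195,245:285].mean(),"cork diff",d[175:230,414:454].mean())
cs.append(cv2.resize(im[100:300,220:470],(250,250)))
cv2.imwrite("pics/c9.png",np.vstack([np.hstack(cs[:3]),np.hstack(cs[3:])]))
E
```

```text
round [171.4 163.2]Traceback (most recent call last):
  File "<stdin>", line 7, in <module>
  File "h.py", line 28, in blob
    c=max(cv2.findContours(m,0,1)[0],key=lambda c:cv2.contourArea(cv2.convexHull(c)));h=cv2.convexHull(c)[:,0].astype(np.float32)
ValueError: max() iterable argument is empty
```

```bash
sed -i 's/min(v+r,288)/v+r/' h.py; python3 - <<'E'
from h import *
t=np.load("top9.npy",allow_pickle=True).item();im=t["color"];o=np.load("top0.npy",allow_pickle=True).item()["color"]
f=np.load("w9.npy",allow_pickle=True).item();p=proj(f,[[.5917,.3094,.024]])[0].astype(int);cs=[]
for n,X in dict(round=(.5917,.3094),oblong=(.4526,.1779),strip=(.463,-.136),oval=(.4572,-.2913)).items():
    q=proj(t,[[*X,.024]])[0];a,b=np.round(q).astype(int);cs.append(cv2.resize(im[b-34:b+34,a-34:a+34],(250,250),interpolation=cv2.INTER_CUBIC))
cs.append(cv2.resize(f["color"][p[1]-75:p[1]+75,p[0]-75:p[0]+75],(250,250)));cs.append(cv2.resize(im,(250,188))[:]);cs[-1]=cv2.copyMakeBorder(cs[-1],0,62,0,0,0)
d=cv2.absdiff(im,o).max(2);print("jar diff",d[145:195,245:285].mean(),"cork diff",d[175:230,414:454].mean())
cv2.imwrite("pics/c9.png",np.vstack([np.hstack(cs[:3]),np.hstack(cs[3:])]))
E
```

```text
jar diff 44.3845 cork diff 29.385
```

View pics/c9.png

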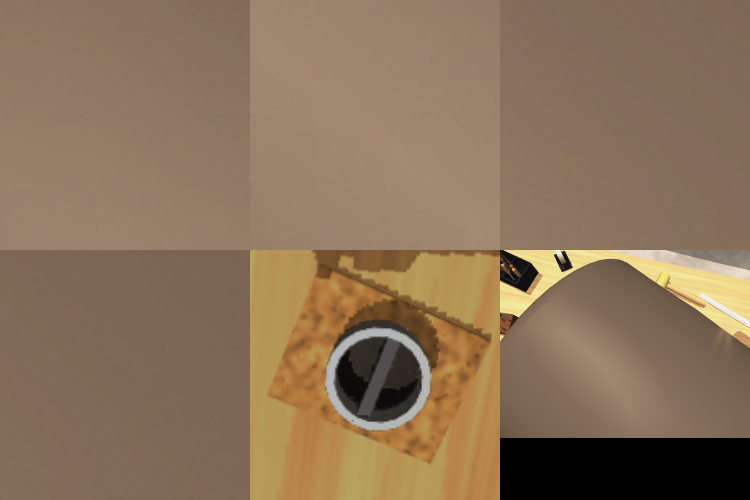

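The wrist crop shows the round die centred on its board with the brace parallel to the short side. In the top view the arm covers all the other boards, so I move back to the start area.

>>> servo_tool:
  targets:
    - {"xyz":[0.4,2,0],"angular":[0,0,0],"claw":7}
    - {"xyz":[0.7,4,0],"angular":[0,0,0],"claw":7}
    - {"xyz":[0.7,4,0],"angular":[0,0,0],"claw":7}
    - {"xyz":[0.7,4,0],"angular":[0,0,0],"claw":7}
    - {"xyz":[0.7,4,0],"angular":[0,0,0],"claw":7}
    - {"xyz":[0.7,4,0],"angular":[0,0,0],"claw":7}
    - {"xyz":[0.7,4,0],"angular":[0,0,0],"claw":7}
    - {"xyz":[0.7,4,0],"angular":[0,0,0],"claw":7}
    - {"xyz":[0.7,4,0],"angular":[0,0,0],"claw":7}
    - {"xyz":[0.7,4,0],"angular":[0,0,0],"claw":7}
    - {"xyz":[0.7,4,0],"angular":[0,0,0],"claw":7}
    - {"xyz":[0.4,3,0],"angular":[0,0,0],"claw":7}
    - {"xyz":[0,0,0],"angular":[0,0,0],"claw":7}
    - {"xyz":[0,0,0],"angular":[0,0,0],"claw":7}

```text
t: 34.05
eef_pos: [0.2131, -0.6418, 0.2482]
ee_rot: [3.141, 0.001, -1.428]
force: [0.6, -0.2, -0.0]
width: 0.07
gripper_force: 0.0
```

```bash
python3 - <<'E'
from h import *
t=viewer.grab_frame("top");np.save("top9.npy",t,allow_pickle=True);im=t["color"];o=np.load("top0.npy",allow_pickle=True).item()["color"];cs=[]
for n,X in dict(round=(.5917,.3094),oblong=(.4526,.1779),strip=(.463,-.136),oval=(.4572,-.2913)).items():
    q=proj(t,[[*X,.024]])[0];a,b=np.round(q).astype(int);c=cv2.resize(im[b-34:b+34,a-34:a+34],(300,300),interpolation=cv2.INTER_CUBIC)
    cs.append(c)
d=cv2.absdiff(im,o).max(2);print("jar diff",d[145:195,245:285].mean(),"cork diff",d[175:230,414:454].mean())
cv2.imwrite("pics/c10.png",np.vstack([np.hstack(cs[:2]),np.hstack(cs[2:])]))
E
```

```text
jar diff 2.667 cork diff 2.5922727272727273
```

View pics/c10.png

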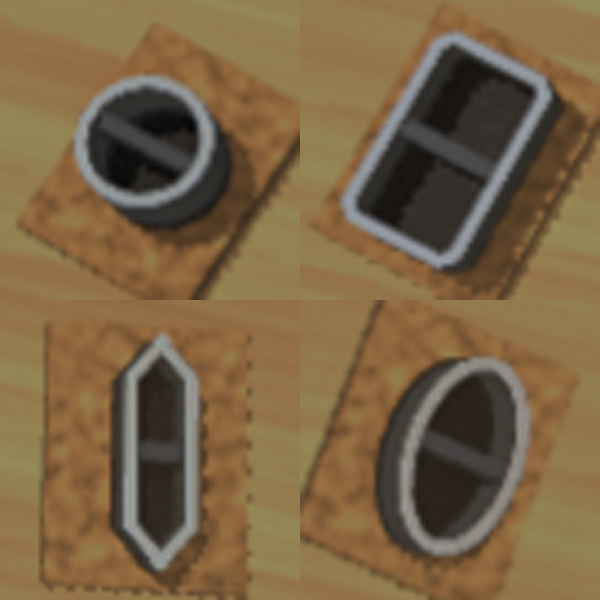

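All four dies are on their boards. Jar and cork block are unchanged. Last check: the bright rims at z = 40 mm against the silhouettes in the same camera.

```bash
python3 - <<'E'
from h import *
t=np.load("top9.npy",allow_pickle=True).item();o=np.load("top0.npy",allow_pickle=True).item();im=t["color"]
for n,X,A in(("round",(591.9,309.3),0),("oblong",(453,178.1),-13.4),("strip",(463.4,-136),10.85),("oval",(457.4,-291.2),-10.6)):
    q=proj(t,[[X[0]/1e3,X[1]/1e3,.04]])[0];a,b=np.round(q).astype(int);m=np.zeros(im.shape[:2],np.uint8);s=slice(b-30,b+30),slice(a-30,a+30)
    m[s]=((im[s].min(2)>95)&(im[s].max(2).astype(int)-im[s].min(2)<60))*255
    c=max(cv2.findContours(m,0,1)[0],key=cv2.contourArea);c=cv2.convexHull(c)[:,0].astype(float)
    P=(plane(t,c,.04)[:,:2]*1e3-[500,0]).astype(np.float32);M=cv2.moments(P);r=cv2.minAreaRect(P)
    print(n,"rim",np.round([M["m10"]/M["m00"]+500,M["m01"]/M["m00"]],1),"ang",round(np.degrees(.5*np.arctan2(2*M["mu11"],M["mu20"]-M["mu02"])),1),"size",np.round(r[1],1),"want",X,A)
E
```

```text
round rim [591.3 308.2] ang -81.0 size [54.3 55.2] want (591.9, 309.3) 0
oblong rim [451.9 177.1] ang -13.4 size [52.5 84.2] want (453, 178.1) -13.4
strip rim [ 462.2 -136.4] ang 11.4 size [86.8 27. ] want (463.4, -136) 10.85
oval rim [ 455.3 -290.3] ang -9.5 size [42.5 76.6] want (457.4, -291.2) -10.6
```

```bash
python3 -c "
from station import order
print(order.job_done())"
```

```text
the job is handed in; nothing more can be done
None
```

All four dies are set down on their own boards, within about 2 mm and 1° of their silhouettes by the last camera check; the jar, cork block and green look-alikes were left alone, and the job was handed in at about 34 s.

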